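# Clamp a laser driver module to the set force

## Task

Put the finned black module lengthwise into the clamp's tray and push it fully home against the back stop under the screw pad. Then wind the crank clockwise until the little steel tab pops out of the side of the clamp, and stop there: cranking on past that point would crush the module. Leave the other things on the bench where they are.

Things in the scene. Friction and masses are not known exactly. Their poses are not given: they have to be found in the camera images.
- module: Loose black finned block, 100 long (its x) x 42 wide (its y) x 40 mm tall, about 0.3 kg, thin cooling fins on top, flat sides and ends. Origin at the centre of its underside, z up. It starts lying on the bench; either end may go in first. Best gripped across its 42 mm width.
- fixture: Grey bench clamp fixed to the bench. Origin on the bench under the screw axis; +x points into the clamp (to its column), -x out of the tray's open mouth, z up. Base 220 x 94 x 29 mm (x -130 to +90). Column 36 x 40 mm at x 54 to 90, up to z 147. Overhead arm 36 mm wide, z 122 to 147, from the column to x -18. The space above the tray is free for the gripper at x below -25.
- tray: Aluminium sprung tray on the clamp; origin and axes as fixture. Floor top at z 42 mm, x -140 to +33. Two rails, tops at z 52, leave a channel 46 mm wide from x -40 to +25, flaring to about 75 mm at x -113. Holds still up to about 20 N of load, then sinks 1 mm per 10 N; at about 42 N (2 mm down) it trips the tab. Over 64 N, about 1 rad of crank past the pop, crushes the module.
- back_stop (a point): Middle of the tray's back stop face where it meets the tray floor: x 25, y 0, z 42 mm in the clamp's frame. The stop is 26 mm tall. A module that is home lies along the clamp's x with one end on this face, so its origin is at x -25, y 0, z 42 in the clamp's frame.
- screw_axis (a point): Point on the vertical screw axis, on the overhead arm's top face, 147 mm above the bench. The crank turns about it. On the screw under the arm hangs a round pad 28 mm across, 3 to 13 mm above the top of a seated module: how far it projects is set anew each time and not measured, so 2 to 8 rad of cranking are needed.
- crank_grip (a point): Middle of the crank's upright handle, a freely spinning black sleeve 16 mm in diameter, 42 mm tall, 188 mm above the bench, 45 mm from the screw axis; crank arm's top at 165 mm. Starts over the column (+x, within 0.8 rad). Clockwise from above lowers the pad 2 mm per rad; the handle keeps its height. Takes about 3.5 N free, 5.5 N as the tab pops; stays where left.
- tab (a joint): Steel indicator tab 24 mm wide, 6 mm thick, top 23 mm above the bench, in a dark housing on the clamp's +y side (x -75 to -35, y 47 to 77, z 0 to 30 mm in the clamp's frame). 0 m = in, its end level with the housing face; 0.016 m = popped out 16 mm along the clamp's +y. It snaps out at the set force and stays out.
- meter: Bystander: grey box 60 x 60 x 34 mm with a small display. Origin under its centre.
- post: Bystander: aluminium post of 25 mm diameter, 70 mm tall, on a dark round foot of 52 mm. Origin under its centre.
- scope: Bystander: black hand-held inspection scope lying along its x, 150 mm long, 36 mm wide, 30 mm high. Origin under its body.
- tin: Bystander: flat aluminium tin 50 x 80 x 24 mm. Origin under its centre.
- jar: Bystander: amber jar, 56 mm diameter, 85 mm tall. Origin under its centre.
- driver: Bystander: screwdriver lying along its x.

How it is judged:
By the outcome, as a careful person would: the job done as asked, in the order asked, and still so for the second after the job is handed in, with the robot touching nothing.
It also fails if it takes over 67 s, if anything falls off the work surface, if the arm or the gripper's body presses on something with over 40 N, if the wrist force passes 120 N, or if a joint passes its speed limit or range.

## Robot

A 6-joint arm with a two-finger parallel gripper is mounted at the origin on the work surface. World frame = base frame: x ahead of the robot, y to its left, z up, the work surface at z = 0. Lengths are in m, angles in rad, forces in N, time in s.
With the tool pointing down it reaches from about 0.325 to 1 m from the base axis. Payload 5.1 kg.
Tool frame: the origin (TCP) lies on the mounting face of the last link; the fingertips stand 173 mm ahead of it and the grasp point (between the pads) lies 155 mm ahead of it; z points along the fingers, y is the line along which they close (so a half turn about z gives the same grasp; the last joint's range is limited). The gripper opens to 85 mm and grips with 20 to 120 N. Pads are 22 mm wide; open, the fingers measure 114 mm over their backs; the gripper's body (76 mm by 85 mm) begins 54 mm behind the grasp point. The pads swing forward as they close: fully open they stand 13 mm farther back than shut.
Start: joints at [-1.355, 0.124, 1.65, -0, 1.367, -0.083], TCP at [0.191, -0.621, 0.405] pointing down, gripper open.
Joint ranges: [-2.61, 2.61], [-1.02, 2.33], [0.03, 2.71], [-1.35, 4.49], [0.32, 2.68], [-2.91, 2.91]. Speed limits (rad/s): [2.57, 2.57, 3.14, 3.14, 3.14, 3.14].

## Interface

Orientations are given as [roll, pitch, yaw] about the fixed x, y, z axes, in that order (R = Rz(yaw) Ry(pitch) Rx(roll)).
In Python, from cell import status, grab_frame, camera_info, order gives the robot as it stands.
- The arm moves only by the shell command python3 -m inch 'ROWS'. ROWS is JSON, one flat list of numbers, 7 for each row, row after row: the turn, a rotation vector about the world's x, y, z in units of 10 degrees (1.0 is 10 degrees), then the shift along the world's x, y, z in units of 25 mm (1.0 is 25 mm), then the closure, from 0 (fully open) to 1 (shut). A call has exactly 8 rows; each row shifts and turns the commanded pose from where the row before left it; what a row does not reach is not made up. A row lasts 1/8 s, in which the tool goes at most 62.5 mm and 10.7 degrees, less where a joint would pass 70% of its speed; a pose out of reach is approached as far as the arm can. A call is refused whole if a number of a shift passes 1 or a number of a turn 1, either way. A call with a gripper value outside its range is refused whole. The fingers move at their own pace and stop on an object; the grip force is fixed at half the most. Time passes only in rows, so rows that do not move let the fingers close, or fill a call up. It gives the time, the measured TCP pose, the force, the opening and the grip force at its end, in the units of the state.
- status.read_state(): the state, without advancing time (a new reading comes with each control period).
- grab_frame(name): name is "scene" or "top"; returns the picture (384x512x3 uint8, red, green, blue); there is no depth.
- camera_info(name): a dict with "fx", "fy", "cx", "cy" (pixels), "k1" (the pictures are not rectified: a ray, as slopes to the right and down, at radius r is drawn at 1 + k1 r^2 times it, then the intrinsics apply), "world_from_camera" (4x4, takes a point from camera to world coordinates). Camera axes: x right, y down, z forward; pixel columns grow to the right and rows downward; lengths in m; the calibration is good to about 2 mm. A picture is of the moment at which its call begins. camera_info takes no time and is no camera call.
- order.hand_in(): hands the job in; it is judged then, once.
The state is a dict: "time_s": time; "qpos": joint angles; "qvel": joint speeds; "joint_torque": joint torques, N m; "tcp_pos": TCP position; "orientation": TCP orientation; "ft_force": force on the tool from outside, world axes, zero at the start; "wrist_torque": the same for the moment, N m; "gripper_width": finger opening in m; "grasp_force": force on a finger pad.
Only numpy, scipy, OpenCV 4.12 (cv2) and the standard library are available. Lean on these libraries where they do the work, as an engineer would, in place of code of your own. Each camera call takes 0.05 s, during which the arm holds its last target. There are 200 camera calls.

## Working session

There is one attempt and no reset: what is moved stays moved. The work goes in short steps, Python scripts to look and compute and a shell command to move; the robot and the scene stay as the last step left them, time stands still between calls to the robot, and variables do not carry over. Pictures are saved under pics/ and viewed, at most 10 in all, crops included, and the job is handed in when it is done.

```bash
mkdir -p pics; ls; python3 - <<'E'
from cell import status, grab_frame, camera_info
import cv2,numpy as np
print(status.read_state())
for n in("scene","top"):
    print(n,{k:(np.round(v,4).tolist()) for k,v in camera_info(n).items()})
    im=grab_frame(n)[:,:,::-1]; cv2.imwrite(f"pics/{n}0.png",im)
    cv2.imwrite(f"pics/{n}0big.png",cv2.resize(im,(800,600),interpolation=cv2.INTER_CUBIC))
E
```

```text
pics
{'time_s': 0.0, 'qpos': array([-1.35462868e+00,  1.24499451e-01,  1.65167695e+00,  3.73118405e-05,
        1.36749587e+00, -8.25798191e-02]), 'qvel': array([-0.00030265,  0.00068151,  0.00258308,  0.001947  , -0.00071383,
        0.00102365]), 'joint_torque': array([-5.84742629e-04, -4.23615646e+01, -3.65450156e+01, -2.12061659e-04,
        7.03392245e-03,  1.23563197e-05]), 'tcp_pos': array([ 0.19124441, -0.62096596,  0.40345456]), 'orientation': array([-3.13952313e+00, -2.07942870e-04,  2.98739678e-01]), 'ft_force': array([ 0.80299812, -0.03429244, -0.19794072]), 'wrist_torque': array([ 0.04476197, -0.0182458 ,  0.06770167]), 'grasp_force': 0.0, 'gripper_width': 0.08571202325033742}
scene {'fx': 467.583, 'fy': 467.583, 'cx': 255.0273, 'cy': 193.6649, 'k1': -0.0553, 'world_from_camera': [[0.1118, 0.6213, -0.7756, 1.4919], [0.9935, -0.0524, 0.1012, -0.1533], [0.0222, -0.7818, -0.6231, 0.8996], [0.0, 0.0, 0.0, 1.0]]}
top {'fx': 375.9538, 'fy': 375.9538, 'cx': 256.8157, 'cy': 190.6087, 'k1': -0.1281, 'world_from_camera': [[-0.0157, -0.9857, 0.1678, 0.3996], [-0.9998, 0.0175, 0.0093, -0.0168], [-0.0121, -0.1676, -0.9858, 1.0526], [0.0, 0.0, 0.0, 1.0]]}
```

View pics/scene0big.png

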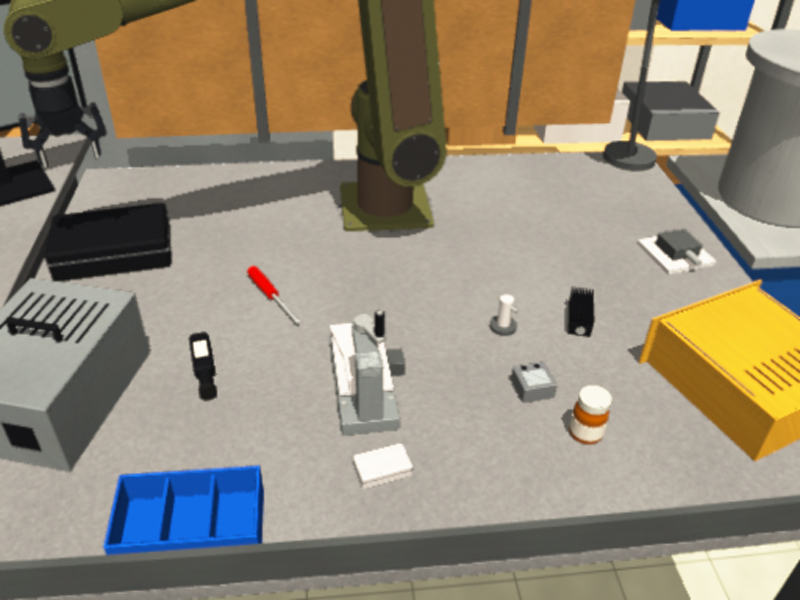

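View pics/top0big.png

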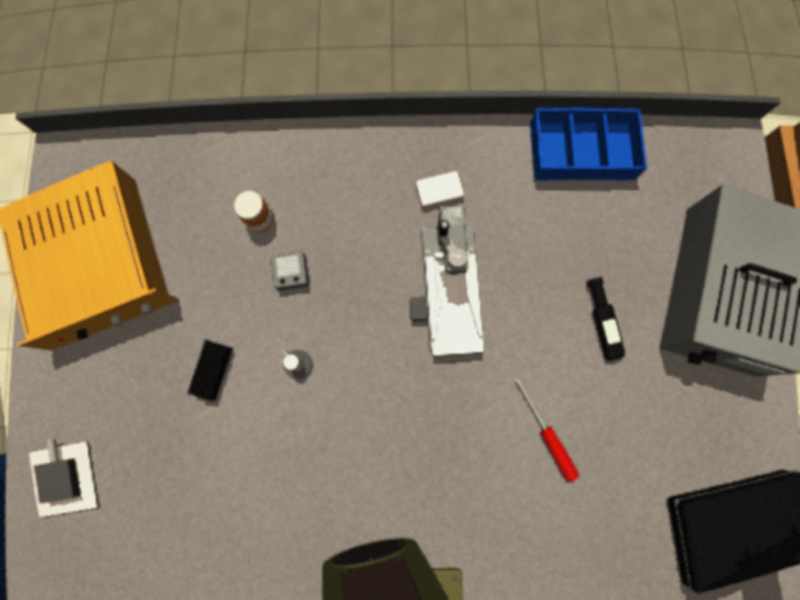

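The top view has the module at about (134,237) and the clamp at about (290,185) in native pixels, with the clamp's mouth facing the robot. I'll enlarge both.

```bash
cat > h.py <<'E'
import numpy as np,cv2
from cell import status,grab_frame,camera_info
from scipy.optimize import least_squares
def proj(n,P):
    c=camera_info(n);T=np.linalg.inv(c["world_from_camera"])
    q=np.atleast_2d(P)@T[:3,:3].T+T[:3,3];s=q[:,:2]/q[:,2:];s=s*(1+c["k1"]*(s**2).sum(1,keepdims=True))
    return s*[c["fx"],c["fy"]]+[c["cx"],c["cy"]]
def back(n,uv,z):
    c=camera_info(n);K=np.array([[c["fx"],0,c["cx"]],[0,c["fy"],c["cy"]],[0,0,1.]])
    s=cv2.undistortPoints(np.array([[uv]],float),K,np.array([c["k1"],0,0,0.]))[0,0]
    W=np.array(c["world_from_camera"]);d=W[:3,:3]@[s[0],s[1],1];return W[:3,3]+d*(z-W[2,3])/d[2]
def tri(obs): # [(cam,uv),..]
    r=least_squares(lambda P:np.concatenate([proj(n,P)[0]-u for n,u in obs]),[.5,0,.05]);return r.x,np.abs(r.fun).max()
def crop(im,u,v,w,h,s):
    c=cv2.resize(im[v:v+h,u:u+w],(int(w*s),int(h*s)),interpolation=cv2.INTER_CUBIC)
    for k in range(0,w,10): cv2.line(c,(int(k*s),0),(int(k*s),6),(0,0,255),1);cv2.putText(c,str(u+k),(int(k*s),16),0,.35,(0,0,255),1)
    for k in range(0,h,10): cv2.line(c,(0,int(k*s)),(6,int(k*s)),(0,0,255),1);cv2.putText(c,str(v+k),(8,int(k*s)+4),0,.35,(0,0,255),1)
    return c
E
python3 - <<'E'
from h import *
t=cv2.imread("pics/top0.png");s=cv2.imread("pics/scene0.png")
cv2.imwrite("pics/mod.png",np.hstack([crop(t,110,205,50,75,8),crop(s,345,165,50,75,8)]))
cv2.imwrite("pics/cl.png",np.hstack([crop(t,252,120,80,120,5),crop(s,195,190,80,120,5)]))
E
```

```text
(no output)
```

View pics/mod.png

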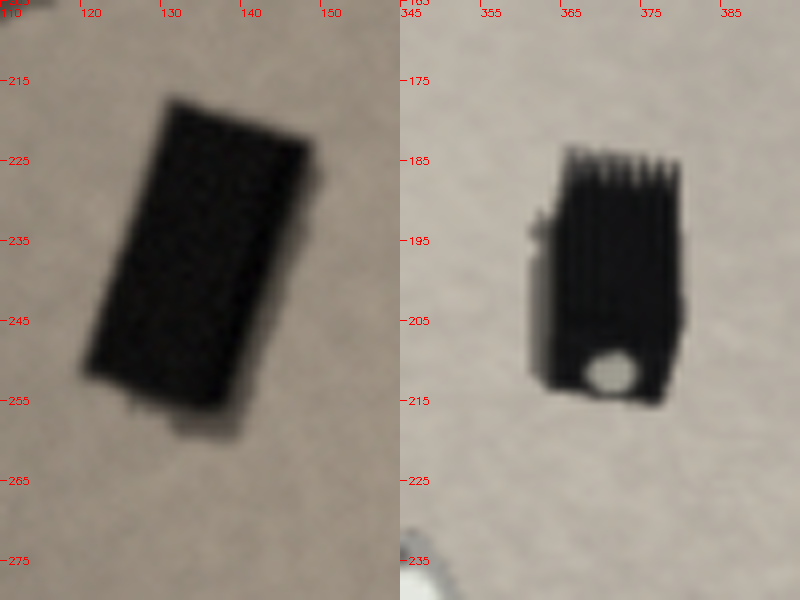

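View pics/cl.png

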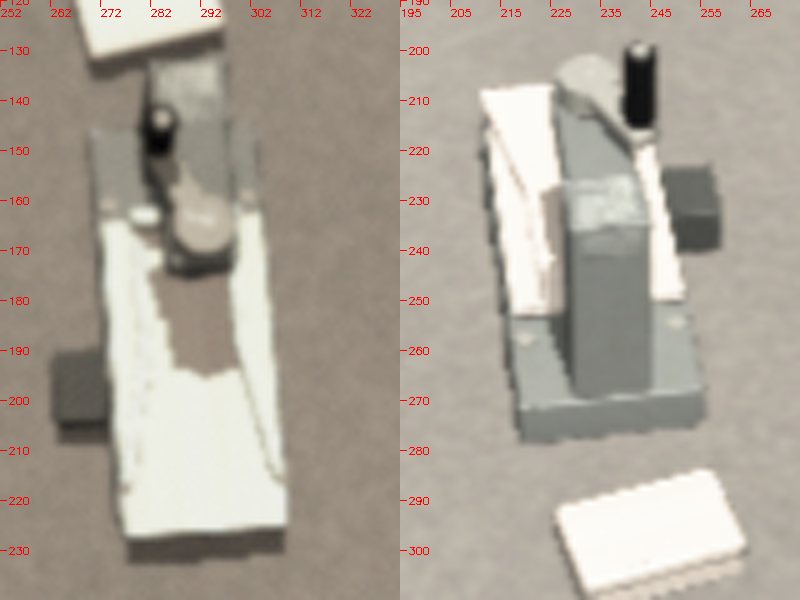

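The module shows as a black block in both views, with top-view corners at about (131,217), (149,223), (138,256) and (120,252). The clamp is nearly along world x. Its crank hub is at about (292,164) and its handle top at (284,144) in the top view, and the handle top is at (243,199) in the scene view.

```bash
cat >> h.py <<'E'
def pts(p,L): c,s=np.cos(p[2]),np.sin(p[2]);return np.array(L,float)@np.array([[c,s,0],[-s,c,0],[0,0,1]])+[p[0],p[1],0]
E
python3 - <<'E'
from h import *
from scipy.optimize import minimize
# module silhouette fit
M={}
for n,(u,v,w,h) in {"top":(112,205,48,70),"scene":(350,172,45,55)}.items():
    im=cv2.imread(f"pics/{n}0.png");g=im.max(2);m=np.zeros(g.shape,np.uint8);m[v:v+h,u:u+w]=(g[v:v+h,u:u+w]<70)
    cn=max(cv2.findContours(m,0,2)[0],key=cv2.contourArea);o=np.zeros_like(m);cv2.fillPoly(o,[cn],1)
    M[n]=cv2.resize(o*255,None,fx=4,fy=4,interpolation=cv2.INTER_LINEAR)>127
B=[[a*.05,b*.021,c] for a in(-1,1) for b in(-1,1) for c in(0,.04)]
def cost(p):
    t=0
    for n in M:
        q=(proj(n,pts(p,B))+.5)*4-.5
        o=np.zeros(M[n].shape,np.uint8);cv2.fillConvexPoly(o,np.round(cv2.convexHull(q.astype(np.float32))*16).astype(np.int32),1,shift=4)
        t+=(o.astype(bool)^M[n]).sum()/M[n].sum()
    return t
c0=back("top",(134,237),.03)
r=min((minimize(cost,[c0[0],c0[1],y],method="Nelder-Mead",options=dict(initial_simplex=[[c0[0],c0[1],y],[c0[0]+.01,c0[1],y],[c0[0],c0[1]+.01,y],[c0[0],c0[1],y+.15]])) for y in(-.2,-.4,.2)),key=lambda r:r.fun)
print("module",r.x.round(4),r.fun)
print("mod top corner",tri([("top",(131,217.3)),("scene",(365.8,184))]),tri([("top",(148.7,222.8)),("scene",(379.8,186))]))
# clamp
obs=[("top",(270,146),[.09,.047,.029]),("top",(302.3,144.5),[.09,-.047,.029]),("top",(282,132.5),[.09,.02,.147]),("top",(297,131.5),[.09,-.02,.147]),
("scene",(219.3,278),[.09,-.047,0]),("scene",(255.5,274),[.09,.047,0]),("scene",(255,267.5),[.09,.047,.029]),("scene",(218.5,270.5),[.09,-.047,.029]),
("scene",(229.5,269.5),[.09,-.02,.029]),("scene",(244,268.5),[.09,.02,.029]),("top",(262,190),[-.035,.077,.03]),("top",(263,203.5),[-.075,.077,.03]),("scene",(257.5,223),[-.075,.077,.03]),("scene",(258.5,231),[-.035,.077,.03])]
f=lambda p:np.concatenate([proj(n,pts(p,[P]))[0]-u for n,u,P in obs])
r=least_squares(f,[.6,-.05,0],loss="soft_l1");print("clamp",r.x.round(4));print(f(r.x).reshape(-1,2).round(1).tolist())
p=r.x
h=tri([("top",(284,144)),("scene",(243,199.5))]);print("handle top",h)
d=h[0]-[p[0],p[1],0];print("rad,ang rel",np.hypot(*d[:2]),np.arctan2(d[1],d[0]))
print("hub",back("top",(292,164),.165),back("scene",(233,205),.165))
print("tray mouth mid", back("top",(293,226.3),.042),pts(p,[[-.14,0,.042]]))
E
```

```text
module [ 0.4504  0.3358 -0.3148] 0.2753571906370679
mod top corner (array([0.49371685, 0.30302552, 0.11419801]), np.float64(4.587360639238852)) (array([0.48922099, 0.30253745, 0.09141805]), np.float64(11.453470232996835))
clamp [ 0.6127 -0.0952  0.0432]
[[-0.7, 0.1], [0.2, -0.3], [-1.0, -0.3], [-0.2, -0.2], [-1.3, 0.6], [-0.6, 0.8], [0.2, -0.5], [-0.9, 0.3], [-1.0, 0.2], [0.5, -0.4], [-0.6, 0.3], [-0.7, 1.1], [-0.9, -1.2], [0.5, 0.6]]
handle top (array([ 0.65215158, -0.07268337,  0.20962018]), np.float64(0.4955957271483271))
rad,ang rel 0.04544944668336661 0.5183693709618427
hub [ 0.61464467 -0.09477231  0.165     ] [ 0.61710688 -0.0925471   0.165     ]
tray mouth mid [ 0.47264688 -0.1029197   0.042     ] [[ 0.47280322 -0.10124108  0.042     ]]
```

```bash
cat > fit.py <<'E'
from h import *
from scipy.optimize import minimize
B=[[a*.05,b*.021,c] for a in(-1,1) for b in(-1,1) for c in(0,.04)]
def hull(n,p): return cv2.convexHull(proj(n,pts(p,B)).astype(np.float32))
ims={n:cv2.imread(f"pics/{n}0.png") for n in("top","scene")}
for thr in(30,45,60):
    M={}
    for n,(u,v,w,h) in {"top":(112,205,48,70),"scene":(350,172,45,55)}.items():
        g=cv2.resize(ims[n],None,fx=4,fy=4,interpolation=cv2.INTER_LINEAR).max(2)
        m=np.zeros(g.shape,np.uint8);m[4*v:4*v+4*h,4*u:4*u+4*w]=g[4*v:4*v+4*h,4*u:4*u+4*w]<thr
        cn=max(cv2.findContours(m,0,2)[0],key=cv2.contourArea);o=np.zeros_like(m);cv2.fillPoly(o,[cn],1);M[n]=o>0
    def cost(p,each=False):
        t=[]
        for n in M:
            q=(hull(n,p)+.5)*4-.5
            o=np.zeros(M[n].shape,np.uint8);cv2.fillConvexPoly(o,np.round(q*16).astype(np.int32),1,shift=4)
            t.append((o.astype(bool)^M[n]).sum()/M[n].sum())
        return t if each else sum(t)
    x0=np.array([.45,.335,-.31])
    r=minimize(cost,x0,method="Nelder-Mead",options=dict(initial_simplex=[x0,x0+[.02,0,0],x0+[0,.02,0],x0+[0,0,.15]]))
    print(thr,r.x.round(4),cost(r.x,True),[M[n].sum()/16 for n in M])
c=[]
for n,(u,v) in {"top":(110,205),"scene":(345,165)}.items():
    k=crop(ims[n],u,v,50,75,8);cv2.polylines(k,[np.round((hull(n,r.x)+.5-[u,v])*8).astype(np.int32)],True,(0,255,0),1);c.append(k)
cv2.imwrite("pics/modfit.png",np.hstack(c))
print("tri",tri([("top",(120.3,251.8)),("scene",(379.8,186))]),tri([("top",(131,217.3)),("scene",(380.3,205.5))]))
E
python3 fit.py
```

```text
30 [ 0.4495  0.3372 -0.3809] [np.float64(0.24464996236154427), np.float64(0.5356486210418795)] [np.float64(581.1875), np.float64(305.9375)]
45 [ 0.4508  0.3363 -0.3462] [np.float64(0.15197931171672965), np.float64(0.3773011617515639)] [np.float64(628.375), np.float64(349.6875)]
60 [ 0.4503  0.336  -0.3277] [np.float64(0.07864539602574867), np.float64(0.27716947213596993)] [np.float64(669.9375), np.float64(382.4375)]
tri (array([0.4097822 , 0.37177196, 0.03402592]), np.float64(0.714730153521657)) (array([0.50415248, 0.34247065, 0.03714288]), np.float64(0.42735585597313275))
```

View pics/modfit.png

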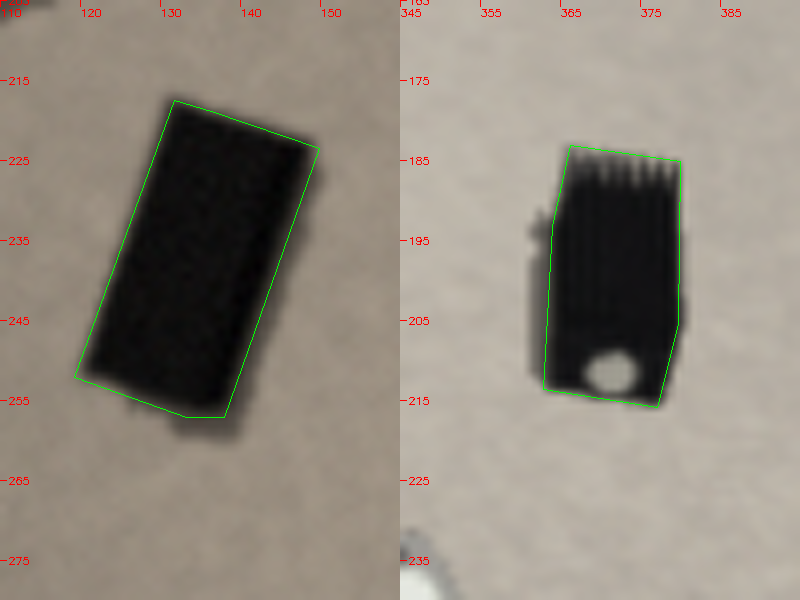

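The fit is good. The module is at about (0.4505, 0.3365) with yaw −0.308, and the clamp is at (0.613, −0.095) with yaw 0.043. I'll grip the module near its mouth-side end, local x −38 mm, which is world (0.414, 0.348).

```bash
python3 -m inch '[0,0,-0.435,0.6,1,0,0, 0,0,-0.435,0.6,1,0,0, 0,0,-0.435,0.6,1,0,0, 0,0,-0.435,0.6,1,0,0, 0,0,-0.435,0.6,1,0,0, 0,0,-0.435,0.6,1,0,0, 0,0,-0.435,0.6,1,0,0, 0,0,-0.435,0.6,1,0,0]'
python3 -m inch '[0,0,0,0.6,1,0,0, 0,0,0,0.6,1,0,0, 0,0,0,0.6,1,0,0, 0,0,0,0.6,1,0,0, 0,0,0,0.6,1,0,0, 0,0,0,0.6,1,0,0, 0,0,0,0.5,1,0,0, 0,0,0,0,1,0,0]'
python3 -m inch '[0,0,0,0,1,0,0, 0,0,0,0,1,0,0, 0,0,0,0,1,0,0, 0,0,0,0,1,0,0, 0,0,0,0,1,0,0, 0,0,0,0,1,0,0, 0,0,0,0,1,0,0, 0,0,0,0,1,0,0]'
python3 -m inch '[0,0,0,0,1,0,0, 0,0,0,0,1,0,0, 0,0,0,0,1,0,0, 0,0,0,0,1,0,0, 0,0,0,0,1,0,0, 0,0,0,0,1,0,0, 0,0,0,0,1,0,0, 0,0,0,0,1,0,0]'
python3 -m inch '[0,0,0,0,0.85,-0.6,0, 0,0,0,0,0.85,-0.6,0, 0,0,0,0,0.85,-0.6,0, 0,0,0,0,0.85,-0.6,0, 0,0,0,0,0.85,-0.6,0, 0,0,0,0,0.85,-0.6,0, 0,0,0,0,0.85,-0.6,0, 0,0,0,0,0.85,-0.6,0]'
```

```text
time_s: 1.1
tcp_pos: [0.3116, -0.4202, 0.4042]
orientation: [-3.141, 0.001, -0.311]
ft_force: [0.1, 0.4, 0.2]
gripper_width: 0.0856
grasp_force: 0.0
time_s: 2.1
tcp_pos: [0.4142, -0.2202, 0.4042]
orientation: [-3.141, 0.001, -0.308]
ft_force: [0.9, 0.7, -0.9]
gripper_width: 0.0854
grasp_force: 0.0
time_s: 3.1
tcp_pos: [0.4135, -0.0204, 0.4042]
orientation: [3.142, 0.001, -0.309]
ft_force: [0.6, -0.3, -0.4]
gripper_width: 0.0854
grasp_force: 0.0
time_s: 4.1
tcp_pos: [0.4135, 0.1796, 0.4042]
orientation: [3.141, 0.001, -0.309]
ft_force: [-0.3, -0.7, 1.1]
gripper_width: 0.0854
grasp_force: 0.0
time_s: 5.1
tcp_pos: [0.4135, 0.3494, 0.2837]
orientation: [3.141, 0.0, -0.308]
ft_force: [0.2, -0.2, 0.2]
gripper_width: 0.0857
grasp_force: 0.0
```

```bash
python3 -m inch '[0,0,0,0,-0.05,-0.8,0, 0,0,0,0,0,-0.8,0, 0,0,0,0,0,-0.8,0, 0,0,0,0,0,-0.8,0, 0,0,0,0,0,-0.6,0, 0,0,0,0,0,0,1, 0,0,0,0,0,0,1, 0,0,0,0,0,0,1]'
python3 -m inch '[0,0,0,0,0,0,1, 0,0,0,0,0,0,1, 0,0,0,0,0,0,1, 0,0,0,0,0,0.4,1, 0,0,0,0,0,0.8,1, 0,0,0,0,0,1,1, 0,0,0,0,0,1,1, 0,0,0,0,0,1,1]'
python3 - <<'E'
from h import *
t=grab_frame("top")[:,:,::-1].copy();s=grab_frame("scene")[:,:,::-1].copy()
cv2.imwrite("pics/lift.png",np.hstack([crop(t,100,185,80,100,5),crop(s,340,135,80,100,5)]))
E
```

```text
time_s: 6.1
tcp_pos: [0.4144, 0.3479, 0.1912]
orientation: [-3.14, -0.001, -0.309]
ft_force: [-0.5, 0.8, -2.2]
gripper_width: 0.0407
grasp_force: 62.2
time_s: 7.1
tcp_pos: [0.4131, 0.3471, 0.2944]
orientation: [3.14, 0.002, -0.309]
ft_force: [-0.7, 0.0, -2.5]
gripper_width: 0.0409
grasp_force: 62.1
```

View pics/lift.png

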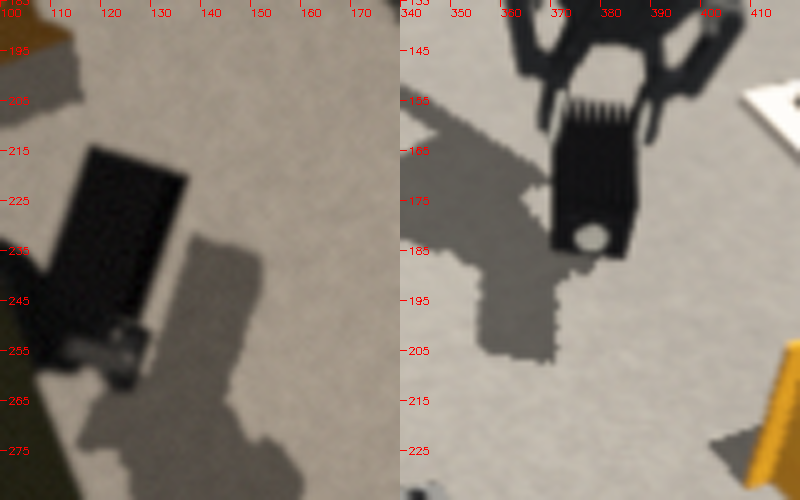

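The module hangs level in the grip. Its front-end corners are at (118,213.5) and (138,219) in the top view, and its lower front corners are at (370.5,184.5) and (385.5,187) in the scene view.

```bash
python3 - <<'E'
from h import *
st=status.read_state();tcp=st["tcp_pos"];print(tcp,st["orientation"])
zt=tcp[2]-.188
a,b=back("top",(118,213.7),zt+.04),back("top",(138,219.3),zt+.04)
c,d=back("scene",(370.5,184.7),zt),back("scene",(385.3,187),zt)
print(a,b,c,d)
yaw=st["orientation"][2]
R=np.array([[np.cos(yaw),np.sin(yaw)],[-np.sin(yaw),np.cos(yaw)]])
for p,q in((a,b),(c,d)): print("front mid in tool",R@((p+q)[:2]/2-tcp[:2]), "len",np.hypot(*(p-q)[:2]))
p=[.6127,-.0952,.0432]
for x in(-.118,-.063): print(x,pts(p,[[x,0,0]]))
E
```

```text
[0.41425989 0.34792073 0.29732885] [-3.13778959e+00 -2.78295906e-03 -3.08600982e-01]
[0.50165117 0.33532505 0.14932885] [0.48727923 0.28384025 0.14932885] [0.49528813 0.30374674 0.10932885] [0.50911117 0.34255227 0.10932885]
front mid in tool [ 0.08806064 -0.01216653] len 0.05345313448580723
front mid in tool [0.0913091  0.00310858] len 0.04119399849897164
-0.118 [[ 0.49481009 -0.10029601  0.        ]]
-0.063 [[ 0.54975878 -0.09792075  0.        ]]
```

```bash
python3 -m inch '[0,0,0.126,0.176,-1,0,1, 0,0,0.126,0.176,-1,0,1, 0,0,0.126,0.176,-1,0,1, 0,0,0.126,0.176,-1,0,1, 0,0,0.126,0.176,-1,0,1, 0,0,0.126,0.176,-1,0,1, 0,0,0.126,0.176,-1,0,1, 0,0,0.126,0.176,-1,0,1]'
python3 -m inch '[0,0,0.126,0.176,-1,0,1, 0,0,0.126,0.176,-1,0,1, 0,0,0.126,0.176,-1,0,1, 0,0,0.126,0.176,-1,0,1, 0,0,0.126,0.176,-1,0,1, 0,0,0.126,0.176,-1,0,1, 0,0,0.126,0.176,-1,0,1, 0,0,0.126,0.176,-1,0,1]'
python3 -m inch '[0,0,0,0,-0.7,0,1, 0,0,0,0,-0.7,0,1, 0,0,0,0,-0.54,0,1, 0,0,0,0,0,-0.6,1, 0,0,0,0,0,-0.8,1, 0,0,0,0,0,-0.5,1, 0,0,0,0,0,-0.3,1, 0,0,0,0,0,0,1]'
python3 - <<'E'
from h import *
st=status.read_state();print(st["tcp_pos"],st["orientation"],st["ft_force"])
t=grab_frame("top")[:,:,::-1].copy();s=grab_frame("scene")[:,:,::-1].copy()
cv2.imwrite("pics/ins.png",np.hstack([crop(t,252,120,80,120,5),crop(s,195,150,80,120,5)]))
E
```

```text
time_s: 8.2
tcp_pos: [0.4482, 0.1466, 0.2926]
orientation: [3.14, 0.003, -0.132]
ft_force: [-0.3, 0.7, -3.3]
gripper_width: 0.0407
grasp_force: 62.4
time_s: 9.2
tcp_pos: [0.4834, -0.0531, 0.2926]
orientation: [-3.141, 0.004, 0.044]
ft_force: [-0.1, 0.8, -2.9]
gripper_width: 0.0407
grasp_force: 62.5
time_s: 10.2
tcp_pos: [0.484, -0.1007, 0.239]
orientation: [-3.141, 0.001, 0.044]
ft_force: [1.2, -0.7, -2.7]
gripper_width: 0.041
grasp_force: 62.3
[ 0.48403988 -0.1006729   0.23904437] [-3.14101696e+00  1.22217861e-03  4.35866193e-02] [ 1.19473324 -0.71271405 -2.65934643]
```

View pics/ins.png

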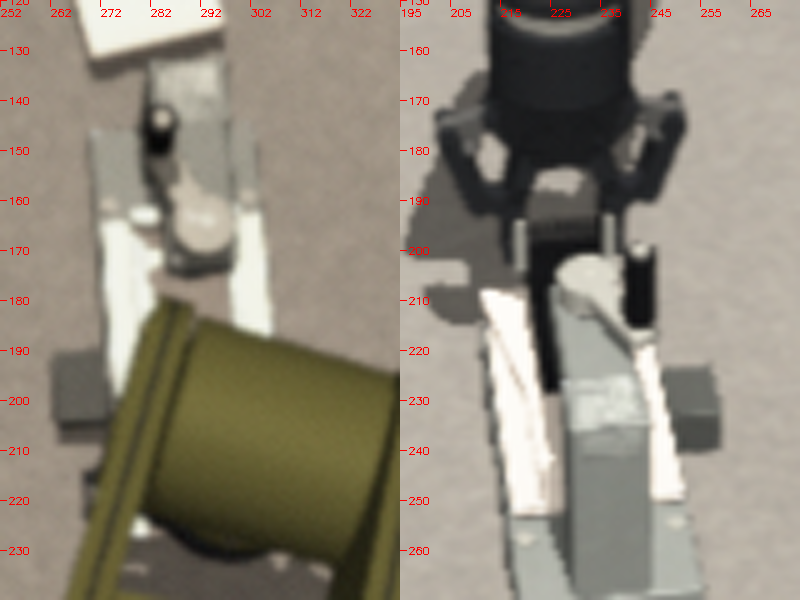

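```bash
python3 -m inch '[0,0,0,0,0,-0.08,1, 0,0,0,0,0,-0.08,1, 0,0,0,0,0,-0.06,1, 0,0,0,0,0,-0.03,1, 0,0,0,0,0,-0.03,1, 0,0,0,0,0,0,1, 0,0,0,0,0,0,1, 0,0,0,0,0,0,1]'
```

```text
time_s: 11.3
tcp_pos: [0.4843, -0.101, 0.233]
orientation: [3.141, -0.0, 0.043]
ft_force: [-0.7, -0.0, 0.8]
gripper_width: 0.0413
grasp_force: 62.7
```

```bash
python3 -m inch '[0,0,0,0.25,0.011,0,1, 0,0,0,0.25,0.011,0,1, 0,0,0,0.25,0.011,0,1, 0,0,0,0.25,0.011,0,1, 0,0,0,0.25,0.011,0,1, 0,0,0,0.25,0.011,0,1, 0,0,0,0.25,0.011,0,1, 0,0,0,0.25,0.011,0,1]'
python3 - <<'E'
from h import *
print(status.read_state()["ft_force"],status.read_state()["wrist_torque"])
E
```

```text
time_s: 12.3
tcp_pos: [0.5347, -0.0988, 0.233]
orientation: [3.142, 0.001, 0.043]
ft_force: [-4.5, 0.3, 4.3]
gripper_width: 0.041
grasp_force: 63.2
[-4.49224521  0.30965614  4.33573236] [0.10876414 0.82975315 0.06869174]
```

```bash
python3 -m inch '[0,0,0,0.1,0.004,0,1, 0,0,0,0.1,0.004,0,1, 0,0,0,0.1,0.004,0,1, 0,0,0,0.06,0.003,0,1, 0,0,0,0.05,0.002,0,1, 0,0,0,0.05,0.002,0,1, 0,0,0,0,0,0,1, 0,0,0,0,0,0,1]'
```

```text
time_s: 13.3
tcp_pos: [0.5459, -0.0983, 0.233]
orientation: [3.141, -0.0, 0.043]
ft_force: [-5.0, 0.0, 5.3]
gripper_width: 0.0408
grasp_force: 63.3
```

```bash
python3 -m inch '[0,0,0,0.04,0.002,0,1, 0,0,0,0.04,0.002,0,1, 0,0,0,0.04,0.002,0,1, 0,0,0,0.03,0.001,0,1, 0,0,0,0,0,0,1, 0,0,0,0,0,0,1, 0,0,0,0,0,0,1, 0,0,0,0,0,0,1]'
```

```text
time_s: 14.3
tcp_pos: [0.5494, -0.0982, 0.233]
orientation: [-3.142, 0.001, 0.043]
ft_force: [-6.6, -1.4, 5.4]
gripper_width: 0.0406
grasp_force: 63.6
```

```bash
python3 -m inch '[0,0,0,0.03,0.001,0,1, 0,0,0,0.03,0.001,0,1, 0,0,0,0.03,0.001,0,1, 0,0,0,0,0,0,1, 0,0,0,0,0,0,1, 0,0,0,0,0,0,1, 0,0,0,0,0,0,1, 0,0,0,0,0,0,1]'
```

```text
time_s: 15.3
tcp_pos: [0.5509, -0.0981, 0.233]
orientation: [-3.141, 0.004, 0.044]
ft_force: [-12.3, -1.1, 9.9]
gripper_width: 0.0405
grasp_force: 64.1
```

```bash
python3 -m inch '[0,0,0,0,0,0,0, 0,0,0,0,0,0,0, 0,0,0,0,0,0,0, 0,0,0,-0.4,-0.017,0,0, 0,0,0,-0.5,-0.022,0,0, 0,0,0,-0.5,-0.022,0,0, 0,0,0,-0.5,-0.022,0,0, 0,0,0,0,0,0,1]'
python3 -m inch '[0,0,0,0,0,0,1, 0,0,0,0,0,0,1, 0,0,0,0,0,0,1, 0,0,0,0,0,0,1, 0,0,0,0.2,0.009,0,1, 0,0,0,0.2,0.009,0,1, 0,0,0,0.2,0.009,0,1, 0,0,0,0,0,0,1]'
```

```text
time_s: 16.3
tcp_pos: [0.5032, -0.1001, 0.2326]
orientation: [-3.141, 0.0, 0.043]
ft_force: [-0.2, -0.2, 0.1]
gripper_width: 0.0699
grasp_force: 0.0
time_s: 17.3
tcp_pos: [0.5197, -0.0994, 0.2328]
orientation: [3.142, -0.0, 0.043]
ft_force: [0.9, 0.1, -0.2]
gripper_width: 0.0002
grasp_force: 0.0
```

```bash
python3 -m inch '[0,0,0,0.06,0.003,0,1, 0,0,0,0.05,0.002,0,1, 0,0,0,0.05,0.002,0,1, 0,0,0,0.04,0.002,0,1, 0,0,0,0.04,0.002,0,1, 0,0,0,0.04,0.002,0,1, 0,0,0,0,0,0,1, 0,0,0,0,0,0,1]'
```

```text
time_s: 18.3
tcp_pos: [0.5262, -0.0991, 0.2327]
orientation: [-3.142, 0.0, 0.043]
ft_force: [-0.3, -0.4, 0.2]
gripper_width: 0.0002
grasp_force: 0.0
```

```bash
python3 -m inch '[0,0,0,0.03,0.001,0,1, 0,0,0,0.03,0.001,0,1, 0,0,0,0.03,0.001,0,1, 0,0,0,0,0,0,1, 0,0,0,0,0,0,1, 0,0,0,0,0,0,1, 0,0,0,0,0,0,1, 0,0,0,0,0,0,1]'
```

```text
time_s: 19.3
tcp_pos: [0.5276, -0.0991, 0.2327]
orientation: [-3.141, 0.005, 0.044]
ft_force: [-8.1, -0.9, 7.6]
gripper_width: 0.0003
grasp_force: 4.2
```

```bash
python3 -m inch '[0,0,0,0.03,0.001,0,1, 0,0,0,0.03,0.001,0,1, 0,0,0,0,0,0,1, 0,0,0,0,0,0,1, 0,0,0,0,0,0,1, 0,0,0,0,0,0,1, 0,0,0,0,0,0,1, 0,0,0,0,0,0,1]'
```

```text
time_s: 20.3
tcp_pos: [0.5283, -0.0991, 0.2327]
orientation: [-3.141, 0.009, 0.044]
ft_force: [-13.8, -2.1, 10.2]
gripper_width: 0.0002
grasp_force: 7.3
```

The push from behind meets a stiff stop, so the module is home. Next I retract, rise and go above the crank handle.

```bash
python3 -m inch '[0,0,0,-0.5,-0.02,0,1, 0,0,0,0,0,0.6,0, 0,0,0,0,0,1,0, 0,0,0,0,0,1,0, 0,0,0,0,0,1,0, 0,0,0,0,0,1,0, 0,0,0,0,0,1,0, 0,0,0,0,0,1,0]'
python3 - <<'E'
from h import *
print(status.read_state()["tcp_pos"])
t=grab_frame("top")[:,:,::-1].copy();s=grab_frame("scene")[:,:,::-1].copy()
cv2.imwrite("pics/top1.png",t);cv2.imwrite("pics/scene1.png",s)
cv2.imwrite("pics/home.png",np.hstack([crop(t,252,120,80,120,5),crop(s,195,190,80,120,5)]))
E
```

```text
time_s: 21.3
tcp_pos: [0.5176, -0.0994, 0.4]
orientation: [3.141, -0.002, 0.043]
ft_force: [0.8, -0.7, -0.7]
gripper_width: 0.0855
grasp_force: 0.0
[ 0.51760931 -0.09937041  0.39996573]
```

View pics/home.png

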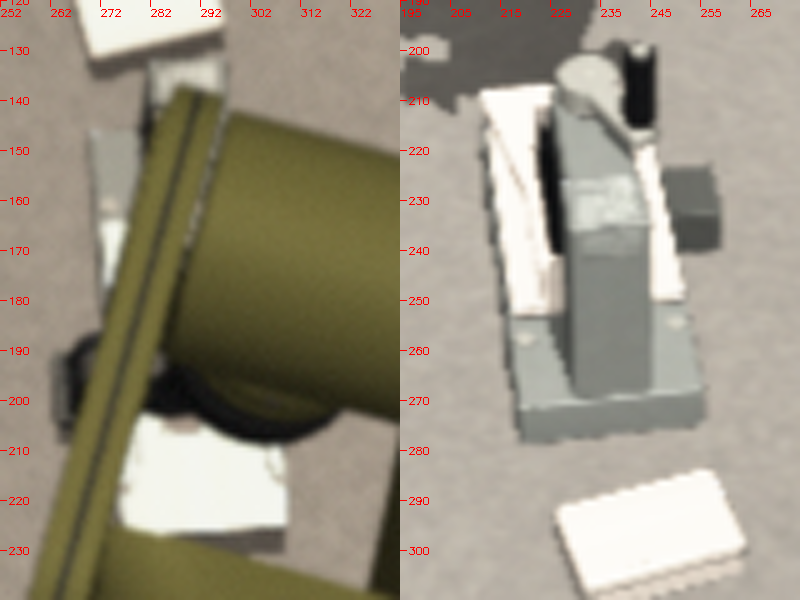

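The module's dark side shows left of the arm in the scene view, from about (223,215) to (226,241). The tab housing at (250-258, 223-240) is unobstructed. I'll compare this with the predicted home outline as I move over the handle.

```bash
python3 - <<'E'
from h import *
p=[.6127,-.0952,.0432]
print(proj("scene",pts(p,[[.025,-.021,.042],[.025,-.021,.082],[-.075,-.021,.082],[.025,-.025,.068]])).round(1))
print("tab end in/out",proj("scene",pts(p,[[-.055,.077,.023],[-.055,.093,.023]])).round(1))
E
python3 -m inch '[0,0,0,0.9,0.18,0,0, 0,0,0,0.9,0.18,0,0, 0,0,0,0.9,0.18,0,0, 0,0,0,0.9,0.18,0,0, 0,0,0,0.9,0.18,0,0, 0,0,0,0.87,0.17,0,0, 0,0,0,0,0,-0.2,0, 0,0,0,0,0,-0.4,0]'
python3 -m inch '[0,0,0,0,0,-0.4,0, 0,0,0,0,0,-0.4,0, 0,0,0,0,0,-0.4,0, 0,0,0,0,0,-0.3,0, 0,0,0,0,0,-0.1,0, 0,0,0,0,0,0,0, 0,0,0,0,0,0,0, 0,0,0,0,0,0,0]'
```

```text
[[225.2 247.5]
 [224.9 236.3]
 [221.  210.6]
 [223.5 240.4]]
tab end in/out [[257.7 228.5]
 [263.5 228. ]]
time_s: 22.4
tcp_pos: [0.6513, -0.0727, 0.3819]
orientation: [3.142, 0.0, 0.043]
ft_force: [0.2, -0.8, 0.0]
gripper_width: 0.0854
grasp_force: 0.0
time_s: 23.4
tcp_pos: [0.6518, -0.0727, 0.3433]
orientation: [3.141, -0.001, 0.043]
ft_force: [-0.7, 0.1, 1.0]
gripper_width: 0.0854
grasp_force: 0.0
```

```bash
python3 -m inch '[0,0,0,0,0,0,1, 0,0,0,0,0,0,1, 0,0,0,0,0,0,1, 0,0,0,0,0,0,1, 0,0,0,0,0,0,1, 0,0,0,0,0,0,1, 0,0,0,0,0,0,1, 0,0,0,0,0,0,1]'
cat > tab.py <<'E'
from h import *
im=grab_frame("scene")[:,:,::-1].astype(int);b=cv2.imread("pics/scene1.png").astype(int)
cv2.imwrite("pics/cur.png",im)
print("tab diff",np.abs(im-b)[218:242,258:268].max(2).mean().round(1),"out px row228",im[228,254:268].mean(1).round().astype(int))
st=status.read_state();print(st["time_s"],st["tcp_pos"].round(4),st["ft_force"].round(1),st["gripper_width"])
ps=np.array([.6127,-.0952]);d=st["tcp_pos"][:2]-ps;print("r,ang",np.hypot(*d),np.arctan2(d[1],d[0]))
E
python3 tab.py
```

```text
time_s: 24.4
tcp_pos: [0.6517, -0.0728, 0.3429]
orientation: [3.141, 0.0, 0.043]
ft_force: [-1.5, -1.4, 1.7]
gripper_width: 0.0148
grasp_force: 58.4
tab diff 0.9 out px row228 [ 69  65  82 110 147 173 175 173 174 176 177 176 177 178]
24.45 [ 0.6517 -0.0729  0.3429] [-2.7 -1.1  1.2] 0.014721069616066174
r,ang 0.04491583449867964 0.5203380816580386[ WARN:0@1.474] global loadsave.cpp:1063 imwrite_ Unsupported depth image for selected encoder is fallbacked to CV_8U.
```

```bash
python3 - <<'E'
import numpy as np
a=.52;steps=[.2]*8+[.08]*8*10
A=a-np.cumsum([0]+steps);P=np.c_[np.cos(A),np.sin(A)]*.045/.025
P=P.round(2);D=np.diff(P,axis=0).round(2)
for i in range(0,len(D),8): print(i//8,round(A[i+8],2),' '.join(f"{x:g},{y:g}" for x,y in D[i:i+8]))
E
```

```text
0 -1.08 0.15,-0.32 0.08,-0.35 0,-0.36 -0.06,-0.36 -0.13,-0.33 -0.2,-0.3 -0.25,-0.26 -0.3,-0.2
1 -1.72 -0.13,-0.06 -0.14,-0.05 -0.13,-0.04 -0.14,-0.03 -0.15,-0.02 -0.14,-0.01 -0.14,0 -0.15,0.02
2 -2.36 -0.14,0.03 -0.14,0.04 -0.13,0.04 -0.13,0.06 -0.13,0.07 -0.12,0.08 -0.11,0.09 -0.11,0.1
3 -3.0 -0.09,0.11 -0.09,0.11 -0.08,0.12 -0.07,0.13 -0.06,0.13 -0.05,0.14 -0.04,0.13 -0.02,0.15
4 -3.64 -0.02,0.14 0,0.14 0.01,0.15 0.02,0.14 0.03,0.14 0.04,0.14 0.06,0.13 0.06,0.13
5 -4.28 0.07,0.12 0.09,0.12 0.09,0.11 0.1,0.1 0.11,0.1 0.11,0.08 0.13,0.08 0.13,0.06
6 -4.92 0.13,0.06 0.14,0.04 0.14,0.04 0.14,0.02 0.14,0.01 0.15,0 0.14,-0.01 0.14,-0.03
7 -5.56 0.14,-0.03 0.14,-0.05 0.13,-0.06 0.13,-0.06 0.12,-0.08 0.11,-0.09 0.11,-0.09 0.1,-0.11
8 -6.2 0.09,-0.11 0.08,-0.12 0.07,-0.12 0.07,-0.13 0.05,-0.14 0.04,-0.14 0.03,-0.14 0.01,-0.14
9 -6.84 0.01,-0.14 -0.01,-0.15 -0.01,-0.14 -0.03,-0.14 -0.04,-0.14 -0.05,-0.14 -0.06,-0.13 -0.07,-0.12
10 -7.48 -0.08,-0.12 -0.09,-0.11 -0.1,-0.11 -0.11,-0.09 -0.11,-0.09 -0.12,-0.08 -0.13,-0.07 -0.13,-0.06
```

```bash
python3 -m inch '[0,0,0,0.15,-0.32,0,1, 0,0,0,0.08,-0.35,0,1, 0,0,0,0,-0.36,0,1, 0,0,0,-0.06,-0.36,0,1, 0,0,0,-0.13,-0.33,0,1, 0,0,0,-0.2,-0.3,0,1, 0,0,0,-0.25,-0.26,0,1, 0,0,0,-0.3,-0.2,0,1]' ; python3 tab.py 2>/dev/null
```

```text
time_s: 25.45
tcp_pos: [0.6338, -0.1352, 0.3429]
orientation: [3.141, -0.002, 0.043]
ft_force: [2.0, 4.2, 1.1]
gripper_width: 0.0146
grasp_force: 58.5
tab diff 3.8 out px row228 [110 110 108 116 150 177 179 178 178 180 180 181 181 182]
25.5 [ 0.6331 -0.1356  0.3429] [0.  2.4 2.7] 0.014345526321150081
r,ang 0.04522683048269769 -1.103877170412154
```

```bash
python3 -m inch '[0,0,0,-0.13,-0.06,0,1, 0,0,0,-0.14,-0.05,0,1, 0,0,0,-0.13,-0.04,0,1, 0,0,0,-0.14,-0.03,0,1, 0,0,0,-0.15,-0.02,0,1, 0,0,0,-0.14,-0.01,0,1, 0,0,0,-0.14,0,0,1, 0,0,0,-0.15,0.02,0,1]'; cp pics/cur.png pics/cur0.png; python3 tab.py 2>/dev/null
python3 - <<'E'
from h import *
t=grab_frame("top")[:,:,::-1].copy();cv2.imwrite("pics/t2.png",t)
s=cv2.imread("pics/cur.png")
cv2.imwrite("pics/crk.png",np.hstack([crop(t,242,140,80,120,5),crop(s,195,150,80,120,5)]))
E
```

```text
time_s: 26.5
tcp_pos: [0.6057, -0.1398, 0.3429]
orientation: [3.141, -0.0, 0.043]
ft_force: [2.4, -4.0, 1.9]
gripper_width: 0.0148
grasp_force: 58.5
tab diff 3.5 out px row228 [110 109 109 116 149 176 179 177 178 180 180 180 180 181]
26.55 [ 0.6054 -0.1397  0.3429] [ 2.1 -3.3  1.1] 0.014680137117801117
r,ang 0.045126793479678566 -1.7336288152389796
```

View pics/crk.png

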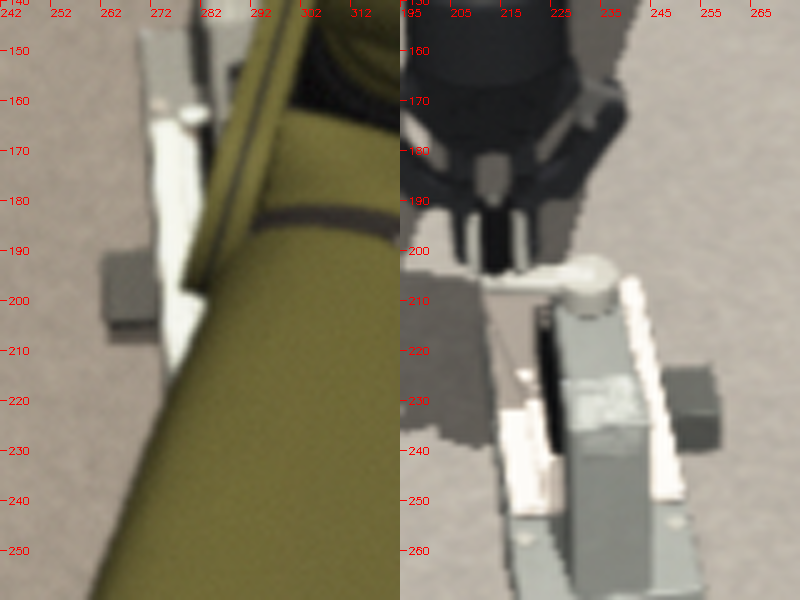

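The crank arm follows the gripper. The tab is still in: the housing's side is clean at (258,223-240) in the scene view and at (262,190-205) in the top view. I'll continue, checking both views numerically after each call.

```bash
cp pics/cur.png pics/sb.png; cp pics/t2.png pics/tb.png
cat > tab.py <<'E'
from h import *
for n,b,(v0,v1,u0,u1) in(("scene","pics/sb.png",(218,242,259,268)),("top","pics/tb.png",(186,210,250,261))):
    im=grab_frame(n)[:,:,::-1];cv2.imwrite(f"pics/cur_{n}.png",im)
    d=np.abs(im.astype(int)-cv2.imread(b).astype(int))[v0:v1,u0:u1].max(2);print(n,"diff mean",d.mean().round(1),"n>25:",(d>25).sum())
st=status.read_state();d=st["tcp_pos"][:2]-[.6127,-.0952]
print("r,ang",np.hypot(*d).round(4),np.arctan2(d[1],d[0]).round(3),st["ft_force"].round(1))
E
python3 -m inch '[0,0,0,-0.14,0.03,0,1, 0,0,0,-0.14,0.04,0,1, 0,0,0,-0.13,0.04,0,1, 0,0,0,-0.13,0.06,0,1, 0,0,0,-0.13,0.07,0,1, 0,0,0,-0.12,0.08,0,1, 0,0,0,-0.11,0.09,0,1, 0,0,0,-0.11,0.1,0,1]'; python3 tab.py
```

```text
time_s: 27.6
tcp_pos: [0.5804, -0.1267, 0.3428]
orientation: [3.141, 0.001, 0.043]
ft_force: [0.4, -4.9, 4.0]
gripper_width: 0.0143
grasp_force: 58.6
scene diff mean 1.9 n>25: 0
top diff mean 1.9 n>25: 0
r,ang 0.0451 -2.375 [-1.7 -3.7  5.8]
```

```bash
python3 -m inch '[0,0,0,-0.09,0.11,0,1, 0,0,0,-0.09,0.11,0,1, 0,0,0,-0.08,0.12,0,1, 0,0,0,-0.07,0.13,0,1, 0,0,0,-0.06,0.13,0,1, 0,0,0,-0.05,0.14,0,1, 0,0,0,-0.04,0.13,0,1, 0,0,0,-0.02,0.15,0,1]'; python3 tab.py
```

```text
time_s: 28.7
tcp_pos: [0.5681, -0.1009, 0.3428]
orientation: [-3.141, 0.001, 0.043]
ft_force: [-1.6, -3.7, 5.0]
gripper_width: 0.0142
grasp_force: 58.9
scene diff mean 4.1 n>25: 0
top diff mean 5.0 n>25: 12
r,ang 0.045 -3.021 [-1.5 -2.2  5.7]
```

```bash
python3 - <<'E'
from h import *
for n,b,(v0,v1,u0,u1) in(("scene","pics/sb.png",(220,240,254,270)),("top","pics/tb.png",(184,212,248,266))):
    d=(cv2.imread(f"pics/cur_{n}.png").astype(int)-cv2.imread(b).astype(int))[v0:v1:2,u0:u1].mean(2);print(n);print(d.round().astype(int))
E
```

```text
scene
[[-3 -4 -3 -4 -4 -3 -4 -4 -4 -4 -4 -4 -4 -4 -4 -4]
 [-4 -3 -4 -4 -3 -4 -4 -4 -4 -3 -4 -3 -3 -3 -5 -4]
 [-4 -3 -3 -3 -4 -3 -4 -4 -4 -4 -3 -5 -3 -4 -4 -3]
 [-2 -3 -3 -4 -3 -4 -4 -4 -4 -4 -4 -4 -2 -4 -4 -5]
 [-3 -3 -3 -3 -3 -3 -4 -4 -4 -5 -4 -3 -3 -5 -3 -3]
 [-3 -2 -2 -4 -3 -4 -4 -4 -3 -3 -3 -4 -5 -4 -4 -3]
 [-4 -3 -3 -2 -3 -3 -4 -3 -4 -4 -5 -3 -4 -4 -4 -3]
 [-1 -2 -3 -2 -2 -4 -5 -3 -4 -3 -3 -3 -4 -4 -4 -4]
 [-3 -2 -2 -2 -1 -4 -4 -4 -3 -3 -4 -4 -4 -4 -3 -4]
 [-2 -2 -3 -1 -2 -3 -3 -3 -4 -3 -4 -4 -4 -4 -3 -5]]
top
[[ -1   0  -3   0  -2  -1  -2  -2  -2  -2  -2  -2  -1  -1  -3  -2  -8 -30]
 [ -3   0  -3   0  -1  -2  -3   0   0  -2  -1  -4  -3  -2  -1  -5 -20 -40]
 [ -1  -1  -3  -1  -2  -1   0  -2  -3  -3  -1   0  -1  -3  -2  -7 -35 -54]
 [ -2  -1  -1   1  -1  -3  -3  -4  -1   0  -1  -1  -3   0  -2 -10 -21 -24]
 [ -1  -3  -3  -1  -2   0  -2  -2  -2   1   0  -2  -1  -3  -3  -7  -4  -2]
 [  2  -1   0  -2   0  -2   0  -1  -1  -3  -2  -2  -2  -3  -7  -5   1   2]
 [  0  -2  -4  -2  -2  -2  -3  -1  -2  -2  -1  -2  -2   0  11  16   7   4]
 [ -3  -2  -2  -3  -3  -2  -1  -2  -3  -3   1  -1  -5 -13   2  10   6   1]
 [ -3  -2  -3  -2  -1  -1  -4  -2  -3  -2  -4  -3 -12 -26  -6   7   0  -8]
 [ -2  -2  -3  -3  -2  -2   1  -1   1  -1  -2  -7 -25 -38 -10   2  -5 -21]
 [ -1   0  -3  -1  -3   0  -2  -4  -2   0  -1 -12 -38 -51 -33   4  21  12]
 [ -3  -2  -3  -3  -2   0  -3  -2  -1  -2  -7 -25 -50 -65 -58 -28 -10  -9]
 [ -5  -2   0  -1   1  -4  -4  -2   2  -5 -11 -36 -61 -70 -65 -46 -39 -36]
 [ -1  -3  -2  -2  -1  -2  -4  -2  -2  -8 -26 -56 -69 -77 -76 -91 -96 -87]]
```

That is only the gripper coming into the top view. The scene view is clean, so the tab is still in.

```bash
python3 -m inch '[0,0,0,-0.02,0.14,0,1, 0,0,0,0,0.14,0,1, 0,0,0,0.01,0.15,0,1, 0,0,0,0.02,0.14,0,1, 0,0,0,0.03,0.14,0,1, 0,0,0,0.04,0.14,0,1, 0,0,0,0.06,0.13,0,1, 0,0,0,0.06,0.13,0,1]'; python3 tab.py
```

```text
time_s: 29.8
tcp_pos: [0.5733, -0.0733, 0.3427]
orientation: [3.141, -0.0, 0.043]
ft_force: [1.3, -4.6, 5.0]
gripper_width: 0.0148
grasp_force: 58.8
scene diff mean 5.4 n>25: 0
top diff mean 89.3 n>25: 264
r,ang 0.045 2.629 [ 1.1 -2.3  5. ]
```

```bash
cat > tab.py <<'E'
from h import *
im=grab_frame("scene")[:,:,::-1];cv2.imwrite("pics/cur_scene.png",im)
d=(im.astype(int)-cv2.imread("pics/sb.png").astype(int)).mean(2)[218:242,255:269];d=np.abs(d-np.median(d));print("scene n>12:",(d>12).sum(),"max",d.max())
st=status.read_state();d=st["tcp_pos"][:2]-[.6127,-.0952];a=np.arctan2(d[1],d[0])
print("r,ang",np.hypot(*d).round(4),a.round(3),"tangential",-(st["ft_force"][:2]@[np.sin(a),-np.cos(a)]).round(1))
E
python3 -m inch '[0,0,0,0.07,0.12,0,1, 0,0,0,0.09,0.12,0,1, 0,0,0,0.09,0.11,0,1, 0,0,0,0.1,0.1,0,1, 0,0,0,0.11,0.1,0,1, 0,0,0,0.11,0.08,0,1, 0,0,0,0.13,0.08,0,1, 0,0,0,0.13,0.06,0,1]'; python3 tab.py
```

```text
time_s: 30.9
tcp_pos: [0.5939, -0.0544, 0.3427]
orientation: [3.141, 0.001, 0.043]
ft_force: [-1.8, -4.0, 6.0]
gripper_width: 0.0144
grasp_force: 58.9
scene n>12: 36 max 86.66666666666667
r,ang 0.0449 1.996 tangential 3.5
```

```bash
python3 - <<'E'
from h import *
a=cv2.imread("pics/cur_scene.png").astype(int);b=cv2.imread("pics/sb.png").astype(int)
print((a-b)[214:246:2,248:272].mean(2).round().astype(int));print(a[220:240:2,252:270].mean(2).round().astype(int))
E
```

```text
[[-92 -92 -92 -85 -43  -9  -4  -5  -6  -5  -5  -5  -6  -6  -5  -6  -6  -6
   -6  -5  -6  -5  -5  -5]
 [-93 -91 -92 -82 -39  -8  -5  -6  -6  -4  -4  -5  -5  -4  -5  -4  -5  -5
   -5  -6  -5  -6  -5  -5]
 [-93 -92 -86 -44  -9  -5  -6  -7  -9 -11 -10  -9  -5  -6  -5  -5  -6  -6
   -5  -6  -6  -5  -4  -5]
 [-92 -92 -87 -51 -38 -61 -66 -74 -83 -89 -84 -41  -8  -6  -6  -5  -5  -5
   -5  -6  -5  -4  -5  -4]
 [-90 -91 -91 -90 -91 -92 -91 -85 -79 -81 -89 -75 -33  -7  -5  -6  -5  -5
   -5  -4  -6  -5  -5  -5]
 [-56 -37 -21 -18 -18 -17 -16  -9 -10 -50 -87 -81 -38  -9  -6  -5  -5  -7
   -5  -5  -5  -5  -6  -6]
 [-44 -24  -5  -4  -3  -3  -3  -4  -6 -22 -28 -14  -6  -5  -5  -5  -6  -5
   -4  -5  -5  -7  -6  -5]
 [ -5  -5  -4  -3  -5  -4  -4  -3  -4  -4  -5  -5  -6  -5  -5  -6  -5  -5
   -5  -5  -5  -5  -6  -5]
 [ -5  -3  -4  -4  -4  -3  -4  -3  -4  -4  -4  -5  -5  -4  -5  -5  -5  -6
   -5  -4  -4  -5  -5  -5]
 [ -5  -4  -4  -4  -4  -4  -5  -3  -4  -4  -4  -5  -5  -5  -5  -4  -6  -5
   -7  -5  -5  -5  -6  -6]
 [ -4  -4  -3  -2  -4  -3  -3  -3  -2  -3  -3  -5  -6  -4  -5  -5  -5  -6
   -5  -5  -6  -
[... 567 characters left out ...]
174 172 171 172 173 173]
 [ 87  86  87  88  83  82  88 104 146 173 176 176 178 179 178 176 174 173]
 [ 96  97 100 104 107 101  90  98 138 170 176 178 177 179 181 181 179 177]
 [105 105 106 105 105 102 130 166 177 178 178 177 175 174 175 176 177 175]
 [104 105 106 106 105 112 145 171 173 172 173 174 175 175 175 176 177 177]
 [104 105 105 106 105 107 119 149 172 176 174 172 172 172 172 169 168 169]
 [102 108 112 116 116 114 115 146 174 175 174 173 172 174 174 173 174 175]
 [ 74  75  74  74  76  77  89 138 171 174 173 173 173 173 174 177 179 179]
 [ 74  74  74  74  74  74  85 135 169 171 172 172 175 177 176 174 171 172]
 [ 73  75  75  75  74  75  91 138 170 173 171 171 172 173 174 173 171 168]]
```

That change is the gripper's shadow, a uniform 88 on the bench. The tangential force is still the free 3.5 N, so I continue and print the tab region itself.

```bash
echo 'print(im[220:236:2,252:270].mean(2).round().astype(int))' >> tab.py
python3 -m inch '[0,0,0,0.13,0.06,0,1, 0,0,0,0.14,0.04,0,1, 0,0,0,0.14,0.04,0,1, 0,0,0,0.14,0.02,0,1, 0,0,0,0.14,0.01,0,1, 0,0,0,0.15,0,0,1, 0,0,0,0.14,-0.01,0,1, 0,0,0,0.14,-0.03,0,1]'; python3 tab.py
```

```text
time_s: 31.95
tcp_pos: [0.6214, -0.0511, 0.3427]
orientation: [-3.141, 0.004, 0.043]
ft_force: [-5.7, -3.3, 8.0]
gripper_width: 0.0142
grasp_force: 59.2
scene n>12: 63 max 87.0
r,ang 0.045 1.37 tangential 2.1
[[ 86  93 136 170 172 172 174 172 171 175 177 177 175 172 172 173 174 173]
 [ 87  93 133 163 154 157 173 174 175 176 177 177 178 179 178 176 176 175]
 [ 55  55  57  58  67 127 167 168 167 172 178 179 179 180 182 181 180 178]
 [ 52  52  53  53  54  63  80  90  93 109 149 174 176 174 174 177 178 177]
 [ 53  53  53  53  52  55  71  86  87  93 136 171 176 175 176 176 178 178]
 [ 92  80  61  60  61  79  89  86  87  94 134 166 172 174 173 169 168 170]
 [ 87 106 113 115 115 114 111 105 104 134 159 167 172 175 175 174 174 176]
 [ 76  74  75  76  75  77  90 138 170 174 174 174 174 173 175 177 180 179]]
```

```bash
python3 -m inch '[0,0,0,0.14,-0.03,0,1, 0,0,0,0.14,-0.05,0,1, 0,0,0,0.13,-0.06,0,1, 0,0,0,0.13,-0.06,0,1, 0,0,0,0,0,0,1, 0,0,0,0,0,0,1, 0,0,0,0,0,0,1, 0,0,0,0,0,0,1]'; python3 tab.py
```

```text
time_s: 33.0
tcp_pos: [0.6348, -0.0559, 0.3427]
orientation: [-3.141, 0.004, 0.043]
ft_force: [-4.6, -3.0, 7.7]
gripper_width: 0.0145
grasp_force: 59.2
scene n>12: 59 max 82.0
r,ang 0.0451 1.059 tangential 2.7
[[ 92 128 164 173 173 172 174 173 173 175 177 177 174 172 172 173 173 173]
 [ 94 137 170 170 157 159 173 174 175 177 177 177 178 180 178 177 176 174]
 [ 56  69  91  91  84 134 172 174 172 174 178 179 179 181 182 182 180 178]
 [ 53  53  53  53  57  88 145 176 179 180 179 178 177 175 175 177 178 177]
 [ 53  53  53  52  52  65 125 168 172 172 173 175 176 176 175 177 180 179]
 [ 53  52  52  52  53  54  62  85 138 173 176 174 173 173 173 170 168 170]
 [ 53  56  59  61  64  66  81  92 106 144 169 173 174 175 176 175 175 176]
 [ 58  56  56  56  59  68  81  89  94 104 142 171 174 175 176 178 180 181]]
```

No tab yet at 5.76 rad: the ground beside the housing is clear at (258+, 220-230).

```bash
python3 -m inch '[0,0,0,0.12,-0.08,0,1, 0,0,0,0.11,-0.09,0,1, 0,0,0,0.11,-0.09,0,1, 0,0,0,0.1,-0.11,0,1, 0,0,0,0.09,-0.11,0,1, 0,0,0,0.08,-0.12,0,1, 0,0,0,0,0,0,1, 0,0,0,0,0,0,1]'; python3 tab.py
```

```text
time_s: 34.05
tcp_pos: [0.6501, -0.07, 0.3427]
orientation: [-3.138, 0.004, 0.043]
ft_force: [-4.4, -0.5, 7.9]
gripper_width: 0.0139
grasp_force: 59.2
scene n>12: 50 max 53.333333333333336
r,ang 0.0451 0.593 tangential 3.3
[[174 174 175 174 173 174 174 173 173 175 178 177 175 173 173 174 174 174]
 [174 175 174 171 159 159 173 175 176 177 177 178 179 180 179 178 176 174]
 [111 112 113 111 114 148 174 175 173 175 178 179 179 182 183 182 181 179]
 [106 106 105 104 105 126 173 192 182 180 179 178 177 175 176 178 179 178]
 [ 68  67  62  55  58  94 165 196 184 175 174 176 177 178 177 178 179 180]
 [ 53  52  52  53  53  58  93 160 186 178 176 174 173 174 173 171 169 170]
 [ 54  57  59  62  64  67  91 131 161 174 175 174 174 175 176 175 175 177]
 [ 57  56  57  56  57  58  74 132 171 175 175 175 175 175 176 179 181 180]]
```

```bash
python3 tab.py; python3 - <<'E'
from h import *
a=cv2.imread("pics/cur_scene.png").astype(int);b=cv2.imread("pics/sb.png").astype(int)
print((a-b)[218:240,255:268].mean(2).round().astype(int))
print(a[222:236,256:266].tolist()[6])
t=grab_frame("top")[:,:,::-1];cv2.imwrite("pics/t3.png",t);tb=cv2.imread("pics/tb.png").astype(int)
print((t.astype(int)-tb)[186:210:2,248:266].mean(2).round().astype(int))
E
```

```text
scene n>12: 50 max 53.66666666666667
r,ang 0.0451 0.593 tangential 3.6
[[174 174 174 174 173 173 174 173 173 175 177 178 175 172 172 174 174 174]
 [174 174 174 172 159 160 174 176 176 177 177 178 180 181 179 178 176 175]
 [111 112 112 111 115 148 174 175 173 176 179 180 180 181 183 182 180 179]
 [106 106 106 103 104 126 173 192 182 180 179 179 177 175 176 178 179 177]
 [ 67  68  62  55  58  94 164 196 184 175 174 175 177 177 177 178 179 179]
 [ 52  52  54  53  53  58  93 160 186 179 175 174 173 173 173 171 169 171]
 [ 53  57  59  62  64  67  90 130 161 174 176 174 174 176 176 175 174 177]
 [ 56  56  56  57  57  58  74 132 171 175 175 174 175 175 176 179 181 181]]
[[ -4  -4  -4  -3  -3  -3  -4  -4  -3  -4  -4  -4  -4]
 [ -4  -3  -4  -4  -3  -4  -3  -4  -5  -3  -4  -5  -4]
 [ -4  -3  -4  -4  -3  -3  -4  -4  -3  -3  -4  -4  -4]
 [ -3  -4  -4  -3  -3  -4  -3  -4  -4  -3  -4  -4  -4]
 [ -2  -3  -3  -3  -3  -3  -4  -4  -4  -4  -3  -3  -2]
 [ -3  -4  -3  -4  -4  -4  -3  -3  -4  -4  -3  -3  -3]
 [ -2  -2  -3  -4  -4  -4  -4  -3  -4  -3  -4  -3  -4]
 [ -3  -1  -2  -1  -2  -3  -4  -3  -3  -4  
[... 1148 characters left out ...]
-57 -55 -42 -31 -29 -26]
 [-66 -68 -64 -58 -60 -60 -63 -61 -65 -61 -58 -60 -57 -42 -20  -8  -7  -6]
 [-61 -65 -64 -60 -60 -61 -60 -59 -58 -58 -56 -60 -55 -41 -17  -5  -4  -4]
 [-66 -68 -68 -62 -59 -58 -63 -63 -61 -57 -59 -59 -56 -49 -16   1  -2  -7]
 [-65 -67 -67 -67 -68 -66 -64 -61 -64 -65 -60 -59 -55 -47 -14   3   0  -5]
 [-60 -66 -67 -67 -64 -59 -62 -59 -59 -59 -62 -59 -61 -50 -16   0  -3  -9]
 [-63 -63 -62 -62 -60 -61 -59 -58 -58 -59 -62 -62 -62 -52 -11   3  -4  -7]
 [-63 -59 -58 -54 -55 -57 -62 -60 -58 -57 -58 -58 -57 -53 -33   6  25  32]
 [-61 -61 -60 -58 -56 -56 -57 -54 -58 -59 -61 -60 -60 -60 -53 -19  12  22]
 [-66 -65 -63 -64 -59 -59 -61 -61 -57 -59 -58 -60 -61 -61 -54 -32 -12  -7]]
```

```bash
python3 - <<'E'
from h import *
f=lambda n:cv2.imread(n)
cv2.imwrite("pics/tabv.png",np.hstack([crop(f("pics/sb.png"),237,205,40,45,10),crop(f("pics/cur_scene.png"),237,205,40,45,10)]))
E
```

```text
(no output)
```

View pics/tabv.png

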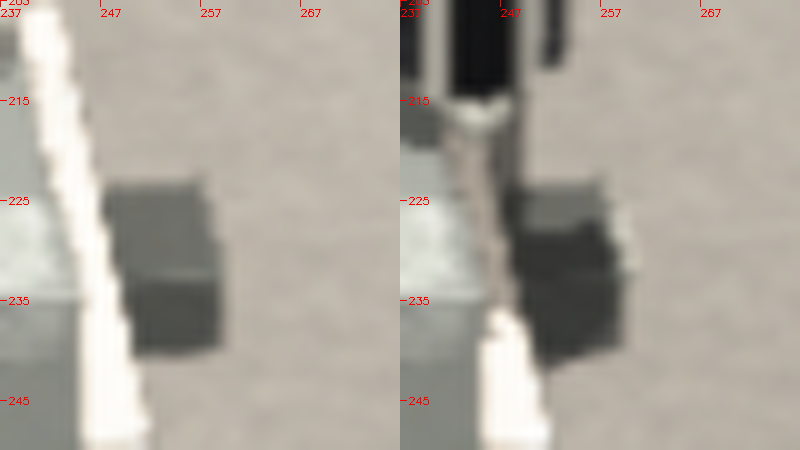

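A bright sliver now shows beside the housing at (258-260, 225-232), roughly 5-7 mm of tab rather than the full 16 mm (which would reach about column 263). The tab may be creeping out before it snaps, so I continue in small steps.

```bash
python3 -m inch '[0,0,0,0.07,-0.12,0,1, 0,0,0,0.07,-0.13,0,1, 0,0,0,0,0,0,1, 0,0,0,0,0,0,1, 0,0,0,0,0,0,1, 0,0,0,0,0,0,1, 0,0,0,0,0,0,1, 0,0,0,0,0,0,1]'; python3 tab.py
```

```text
time_s: 35.2
tcp_pos: [0.6536, -0.076, 0.3427]
orientation: [-3.138, 0.003, 0.044]
ft_force: [-3.7, 1.1, 7.7]
gripper_width: 0.0145
grasp_force: 59.3
scene n>12: 68 max 78.0
r,ang 0.0452 0.439 tangential 4.4
[[175 174 175 174 174 174 174 174 173 175 178 178 175 173 173 174 174 175]
 [175 175 174 171 159 160 174 175 175 178 178 178 180 181 179 178 177 176]
 [112 112 113 111 116 149 174 175 174 176 180 181 180 182 183 183 181 179]
 [106 107 108 107 109 128 176 205 208 208 204 192 179 176 176 177 179 177]
 [ 87  71  71  88 104 118 169 208 214 213 212 200 183 178 177 178 180 180]
 [ 52  53  54  63  88 105 117 172 210 213 212 205 189 176 174 170 169 170]
 [ 54  57  60  65  93 113 113 130 149 160 170 172 173 176 177 176 175 177]
 [ 57  56  57  58  67  77  85  93  97 102 138 168 174 175 176 179 182 181]]
```

The tab now runs to about column 263.5 at brightness 210, matching the predicted 16 mm. It has popped, so I stop here, release the handle and rise clear.

```bash
python3 -m inch '[0,0,0,0,0,0,0, 0,0,0,0,0,0,0, 0,0,0,0,0,0,0, 0,0,0,0,0,0,0, 0,0,0,0,0,0.5,0, 0,0,0,0,0,1,0, 0,0,0,0,0,1,0, 0,0,0,0,0,1,0]'; python3 tab.py
python3 - <<'E'
from h import *
a=cv2.imread("pics/cur_scene.png").astype(int);b=cv2.imread("pics/scene0.png").astype(int)
for n,(u,v) in dict(meter=(341,243),post=(322,200),scope=(129,233),tin=(245,297),jar=(378,265),driver=(175,189)).items():
    print(n,(np.abs(a-b)[v-20:v+20,u-20:u+20].max(2)>40).sum())
E
```

```text
time_s: 36.25
tcp_pos: [0.6542, -0.0773, 0.4323]
orientation: [3.141, -0.001, 0.043]
ft_force: [-0.7, 0.3, 0.5]
gripper_width: 0.0854
grasp_force: 0.0
scene n>12: 72 max 78.33333333333333
r,ang 0.0457 0.402 tangential -1.4
[[175 174 175 174 174 174 174 174 174 175 178 178 175 174 173 175 175 174]
 [172 172 171 168 158 160 174 175 176 178 178 179 180 181 179 178 177 175]
 [ 64  61  59  63  94 147 175 175 174 177 180 181 180 182 183 183 181 179]
 [ 53  53  53  54  71 115 175 206 208 207 205 193 179 176 176 178 179 178]
 [ 55  56  54  54  57  96 168 208 214 213 212 201 184 177 177 178 179 180]
 [ 79  98  97  98  98 103 117 171 209 213 212 205 189 176 174 171 169 170]
 [ 95 108 115 116 118 116 113 131 150 161 171 171 173 176 177 175 175 177]
 [ 76  76  76  76  78  78  84  94  96 101 137 168 174 175 176 179 181 181]]
meter 0
post 0
scope 0
tin 0
jar 0
driver 0
```

```bash
python3 -c "
from cell import order
print(order.hand_in())"
```

```text
the job is handed in; nothing more can be done
None
```

The module is home against the back stop, I stopped the crank as soon as the tab read fully out (about 6.4 rad), nothing else on the bench moved, and the job is handed in at about 36 s.

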